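# Nest the baking moulds by size

### The job

Tidy away the four loose aluminium baking moulds: nest both wide ones, one in the other, in the wide mould that is fixed in a broad white foot, and both narrow ones likewise in the narrow mould in its white foot. Each must sit upright and fully seated, its shoulder on the rim of the mould below. Leave the espresso cup and the paper cup where they stand.

Things in the scene. Friction and masses are not known exactly. Their poses are not given: they have to be found in the camera images.
- wide_1: One of two alike loose wide aluminium moulds, no handle, mouth up, 62 mm tall, 0.09 kg: tapered body, diameter 38 mm at z=0 to 51 mm at z=36 mm, then a shoulder out to an upright collar, outer diameter 62 mm, z=36 to the rim at 62 mm; mouth 57 mm inside. Grip the collar. Nested, its shoulder rests on the rim below, 26 mm above the next mould. Origin: underside centre, z up.
- wide_2: One of two alike loose wide aluminium moulds, no handle, mouth up, 62 mm tall, 0.09 kg: tapered body, diameter 38 mm at z=0 to 51 mm at z=36 mm, then a shoulder out to an upright collar, outer diameter 62 mm, z=36 to the rim at 62 mm; mouth 57 mm inside. Grip the collar. Nested, its shoulder rests on the rim below, 26 mm above the next mould. Origin: underside centre, z up.
- narrow_1: One of two alike loose narrow aluminium moulds, no handle, mouth up, 62 mm tall, 0.09 kg: tapered body, diameter 23 mm at z=0 to 35 mm at z=36 mm, then a shoulder out to an upright collar, outer diameter 46 mm, z=36 to the rim at 62 mm; mouth 41 mm inside. Grip the collar. Nested, its shoulder rests on the rim below, 26 mm above the next mould. Origin: underside centre, z up.
- narrow_2: One of two alike loose narrow aluminium moulds, no handle, mouth up, 62 mm tall, 0.09 kg: tapered body, diameter 23 mm at z=0 to 35 mm at z=36 mm, then a shoulder out to an upright collar, outer diameter 46 mm, z=36 to the rim at 62 mm; mouth 41 mm inside. Grip the collar. Nested, its shoulder rests on the rim below, 26 mm above the next mould. Origin: underside centre, z up.
- wide_base: The target: a wide mould like the loose ones (collar 62 mm), fixed in a round white ceramic foot 98 mm wide, 12 mm high. Its underside is at z=12 mm, collar z=48 to rim 74 mm. Origin: centre of the foot's underside, on the counter, z up. The first nested mould seats with its origin 38 mm above this one, the second 64 mm.
- narrow_base: The target: a narrow mould like the loose ones (collar 46 mm), fixed in a round white ceramic foot 82 mm wide, 12 mm high. Its underside is at z=12 mm, collar z=48 to rim 74 mm. Origin: centre of the foot's underside, on the counter, z up. The first nested mould seats with its origin 38 mm above this one, the second 64 mm.
- espresso_cup: Loose cream espresso cup with a handle and a brown-pink band, 60x87x56 mm over all (handle included, along its y, handle at -y). Not part of the job: leave it standing. Origin: centre of its extents, underside; z up.
- paper_cup: Loose white paper cup, empty, 82 mm wide at the rim, 58 mm at the bottom, 92 mm tall, very light. Not part of the job: leave it standing. Origin: centre of the underside; z up.
Not all that is in view belongs to the job. Leave any purple look-alike of the wide_2 alone.

How it is judged (in metres and radians):
At the end, for the whole second after the job is handed in: Both wide moulds are stacked in the wide fixed mould, both narrow ones in the narrow fixed mould, in either order: origins 38 and 64 mm above the underside of the white foot (within 4 mm), within 6 mm (lower) and 9 mm (upper) of its axis, tilt under 0.1 rad, at rest (under 20 mm/s) (((z of wide_1 in the frame of wide_base between 0.034 and 0.042 m and horizontal distance between wide_1 and wide_base below 0.006 m and angle between each of wide_1, wide_2's own z axis and vertical below 0.1 rad and linear speed of each of wide_1, wide_2 below 0.02 m/s and z of wide_2 in the frame of wide_base between 0.06 and 0.068 m and horizontal distance between wide_2 and wide_base below 0.009 m) or (z of wide_2 in the frame of wide_base between 0.034 and 0.042 m and horizontal distance between wide_2 and wide_base below 0.006 m and angle between each of wide_2, wide_1's own z axis and vertical below 0.1 rad and linear speed of each of wide_2, wide_1 below 0.02 m/s and z of wide_1 in the frame of wide_base between 0.06 and 0.068 m and horizontal distance between wide_1 and wide_base below 0.009 m)) and ((z of narrow_1 in the frame of narrow_base between 0.034 and 0.042 m and horizontal distance between narrow_1 and narrow_base below 0.006 m and angle between each of narrow_1, narrow_2's own z axis and vertical below 0.1 rad and linear speed of each of narrow_1, narrow_2 below 0.02 m/s and z of narrow_2 in the frame of narrow_base between 0.06 and 0.068 m and horizontal distance between narrow_2 and narrow_base below 0.009 m) or (z of narrow_2 in the frame of narrow_base between 0.034 and 0.042 m and horizontal distance between narrow_2 and narrow_base below 0.006 m and angle between each of narrow_2, narrow_1's own z axis and vertical below 0.1 rad and linear speed of each of narrow_2, narrow_1 below 0.02 m/s and z of narrow_1 in the frame of narrow_base between 0.06 and 0.068 m and horizontal distance between narrow_1 and narrow_base below 0.009 m))); the robot touches nothing.
It fails at once if the espresso cup was pushed more than 30 mm or tipped over (distance of espresso_cup from where it was at the start of the episode above 0.03 m or angle between espresso_cup's own z axis and vertical above 0.5 rad).
It fails at once if the paper cup was pushed more than 30 mm or tipped over (distance of paper_cup from where it was at the start of the episode above 0.03 m or angle between paper_cup's own z axis and vertical above 0.5 rad).
It also fails if it takes over 109 s, if anything falls off the work surface, if the arm or the gripper's body presses on something with over 40 N, if the wrist force passes 120 N, or if a joint passes its speed limit or range.

### The arm

A 7-joint arm with a two-finger parallel gripper is mounted at the origin on a cart in front of the work surface, level with it; the furniture and walls round the work are solid. World frame = base frame: x ahead of the robot, y to its left, z up, the work surface at z = 0. Lengths are in mm, angles in rad, forces in N, time in s.
With the tool pointing down it reaches from about 425 to 1025 mm from the base axis. Payload 3.6 kg.
Tool frame: the origin (TCP) lies on the centre line of the jaws, within the pads' length; the fingertips stand 11 mm ahead of it and the grasp point (between the pads) lies 8 mm behind it; z points along the fingers, y is the line along which they close (so a half turn about z gives the same grasp; the last joint's range is limited). The gripper opens to 85 mm and grips with 20 to 120 N. Pads are 22 mm wide; open, the fingers measure 114 mm over their backs; the gripper's body (76 mm by 85 mm) begins 54 mm behind the grasp point. The pads swing forward as they close: fully open they stand 13 mm farther back than shut.
Start: joints at [1.101, 0.591, 0.048, 1.609, -0.033, 0.943, -0.034], TCP at [266.763, -674.142, 242.302] pointing down, gripper open.
Joint ranges: [-2.69, 2.69], [-0.47, 2.24], [-1.27, 1.36], [0.19, 2.51], [-1.53, 4.68], [0.08, 2.07], [-3.09, 3.09]. Speed limits (rad/s): [2.57, 2.57, 3.14, 3.14, 3.14, 3.14, 3.14].

### API

Orientations are given as a 3x3 rotation matrix whose columns are the frame's x, y, z axes.
In Python, from bench import telemetry, optics, sign_off, models gives the robot as it stands.
- The arm moves only by the tool jog_arm, never from a script. Its argument "series" is a list of rows, each a list of 2 entries, a list of its own where there are three numbers: the shift along the tool's x, y, z in m, then the turn about the tool's z in rad. In form: [[[dx, dy, dz], yaw], ...]. A call has 1 to 12 rows; each row is the pose to reach, as a shift and turn from the pose commanded when the call began, along the tool's axes at that moment; what a row does not reach only later rows make up. A row lasts 1/10 s, in which the tool goes at most 50 mm and 8.59 degrees, less where a joint would pass 70% of its speed; a pose out of reach is approached as far as the arm can. A call with a gripper value outside its range is refused whole. "jaw" is the finger opening in m, from 0 to 0.0854, set as the call begins (left out, the last holds). The fingers move at their own pace and stop on an object; "grip_force" is the grip in N (left out, the last holds). Time passes only in rows, so rows that repeat a pose let the fingers close. It gives the time, the measured TCP pose, the force, the opening and the grip force at its end, in the units of the state.
- telemetry.get_state(): the state, without advancing time (a new reading comes with each control period).
- optics.grab_frame(name): name is "scene" or "top"; returns the picture (384x512x3 uint8, red, green, blue); there is no depth.
- optics.camera_model(name): a dict with "intrinsics" (3x3 intrinsics, pixels), "rvec" (rotation vector, rad) and "tvec" (3), from world to camera coordinates, as OpenCV has them. Camera axes: x right, y down, z forward; pixel columns grow to the right and rows downward; lengths in mm; the calibration is good to about 2 mm. A picture is of the moment at which its call begins. camera_model takes no time and is no camera call.
- sign_off(): hands the job in; it is judged then, once.
Trained networks look in the newest picture that a camera, given by its name, has taken for a name from the list of things; names that differ only in an ending like _2 or _b are one class to them, and where a whole thing is asked for, a point or a joint stands for the part that bears it (a point fixed in the world has none). Each returns a list of dicts, best first, with "score" (0 to 1); they miss things now and then, are a little off and sometimes report something else, mostly with a low value. They report only what shows in the picture. A call takes as long as a camera call. They do not tell look-alikes from the thing itself.
- models.masks_of(camera, target): "pixels" (384x512 bool, what is visible of it) and "pixel" ([column, row] in pixels, amid what is visible of it).
The state is a dict: "clock": time; "joints": joint angles; "joint_vel": joint speeds; "effort": joint torques, N m; "ee_pos": TCP position; "tool_rot": TCP orientation; "wrist_force": force on the tool from outside, world axes, zero at the start; "moment": the same for the moment, N m; "gripper_width": finger opening in mm; "grasp_force": force on a finger pad.
Only numpy, scipy, OpenCV 4.12 (cv2) and the standard library are available. Lean on these libraries where they do the work, as an engineer would, in place of code of your own. Each camera call takes 0.05 s, during which the arm holds its last target. There are 200 camera calls.

## Working session

There is one attempt and no reset: what is moved stays moved. The work goes in short steps, Python scripts to look and compute and a tool call to move; the robot and the scene stay as the last step left them, time stands still between calls to the robot, and variables do not carry over. Pictures are saved under pics/ and viewed, at most 14 in all, crops included, and the job is handed in when it is done.

Besides the shell and the picture viewer there is one more tool, called after "Call:" as name(argument=value, ...) on one line, values as JSON. jog_arm: Moves the arm, as the interface text tells. Its arguments: {"type":"object","properties":{"series":{"type":"array","items":{"type":"array"}},"jaw":{"type":"number"},"grip_force":{"type":"number"}},"required":["series"]}

```bash
mkdir -p pics; python3 - <<'E'
from bench import telemetry, optics, models
import cv2,numpy as np
s=telemetry.get_state()
print(s['clock'],s['ee_pos'],np.round(s['tool_rot'],3).tolist(),s['gripper_width'])
for c in ['scene','top']:
    im=optics.grab_frame(c); cv2.imwrite(f'pics/{c}0.png',cv2.resize(im[:,:,::-1],(800,600)))
    m=optics.camera_model(c); R=cv2.Rodrigues(np.array(m['rvec'],float))[0]
    print(c,np.round(m['intrinsics'],1).tolist(),(-R.T@np.array(m['tvec']).ravel()).round(1),R.round(3).tolist())
E
```

```text
0.0 [ 266.45604181 -673.36991428  241.12569357] [[0.93, 0.368, -0.001], [0.368, -0.93, 0.002], [-0.0, -0.002, -1.0]] 85.52999183808839
scene [[460.9, 0.0, 254.4], [0.0, 460.9, 188.6], [0.0, 0.0, 1.0]] [-160.8  504.8 1027.5] [[-0.507, -0.862, 0.006], [-0.663, 0.385, -0.642], [0.551, -0.33, -0.767]]
top [[465.1, 0.0, 251.4], [0.0, 465.1, 196.7], [0.0, 0.0, 1.0]] [ 297.6   75.1 1184. ] [[0.021, -1.0, 0.019], [-0.98, -0.024, -0.196], [0.197, -0.015, -0.98]]
```

View pics/top0.png

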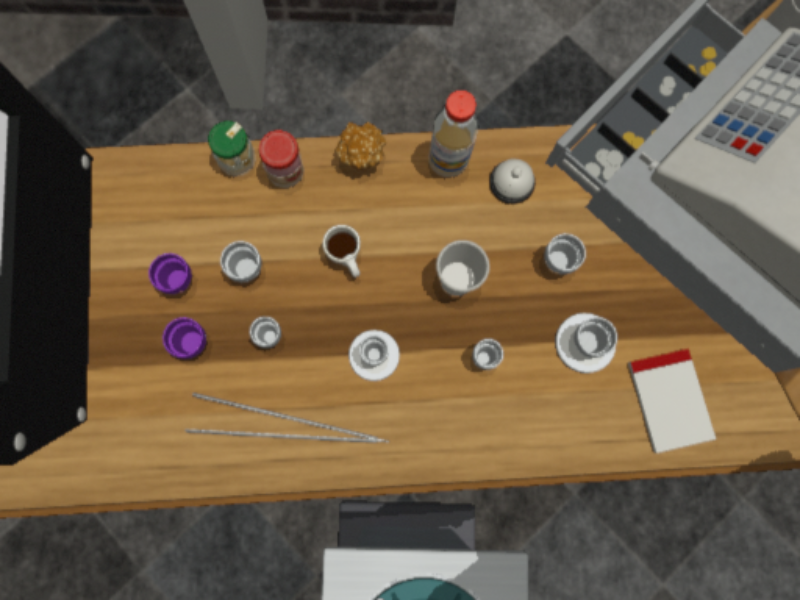

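View pics/scene0.png

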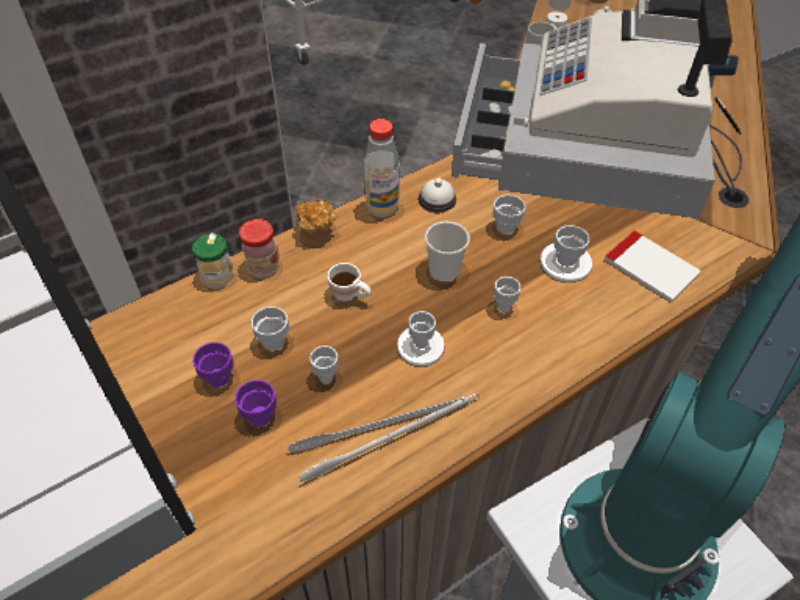

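Top view (800×600 px): wide candidates are loose at (241,263) and (564,255), with the purple look-alikes at (170,274) and (185,339) to be left alone. Narrow moulds are at (265,332) and (487,354). The narrow base is at (374,353) and the wide base at (586,342). The espresso cup is at (342,245) and the paper cup at (462,268).

```bash
cat > h.py <<'E'
from bench import telemetry, optics, models
import cv2,numpy as np
from scipy.optimize import least_squares
def mould(k,z):
    a,b,c=(19,25.5,31) if k=='w' else (11.5,17.5,23)
    return [((z,a),(z+36,b)),((z+36,c),(z+62,c))]
SH={'wide':mould('w',0),'narrow':mould('n',0),
 'wide_base':[((0,49),(12,49))]+mould('w',12),'narrow_base':[((0,41),(12,41))]+mould('n',12),
 'paper_cup':[((0,29),(92,41))],'espresso_cup':[((0,22),(56,30))]}
T=np.linspace(0,2*np.pi,60)
def proj(c,P):
    m=optics.camera_model(c)
    return cv2.projectPoints(np.array(P,float),np.array(m['rvec'],float),np.array(m['tvec'],float),np.array(m['intrinsics'],float),None)[0][:,0]
def sil(c,shape,x,y,z=0,S=4):
    M=np.zeros((384*S,512*S),np.uint8)
    for fr in shape:
        P=np.vstack([np.c_[x+r*np.cos(T),y+r*np.sin(T),0*T+z+h] for h,r in fr])
        cv2.fillConvexPoly(M,cv2.convexHull(np.round((proj(c,P)+.5)*S).astype(np.int32)),1)
    return M
def cen(M,S=1):
    yy,xx=np.nonzero(M); return (np.array([xx.mean(),yy.mean()])+.5)/S-.5
def plane(c,px,z):
    m=optics.camera_model(c);R=cv2.Rodrigues(np.array(m['rvec'],float))[0];C=-R.T@np.array(m['tvec'],float).ravel()
    d=R.T@np.linalg.inv(m['intrinsics'])@np.array([px[0],px[1],1.]);return (C+d*(z-C[2])/d[2])[:2]
def fit(kind,cs,z=0):
    x=np.mean([plane(c,q,z+35) for c,q in cs.items()],0)
    def f(p): return np.hstack([cen(sil(c,SH[kind],p[0],p[1],z),4)-q for c,q in cs.items()])
    r=least_squares(f,x,diff_step=0.01);return r.x,r.fun
E
python3 - <<'E'
from h import *
for c in ['scene','top']: optics.grab_frame(c)
for name,k in [('wide_1','wide'),('narrow_1','narrow'),('wide_base','wide_base'),('narrow_base','narrow_base'),('paper_cup','paper_cup'),('espresso_cup','espresso_cup')]:
    D={c:[(d['score'],cen(d['pixels']),d['pixels'].sum()) for d in models.masks_of(c,name)] for c in ['top','scene']}
    print(name,{c:[(round(s,2),(q*1.5625).round(),int(n)) for s,q,n in v] for c,v in D.items()})
    for s,q,n in D['top']:
        if s<.3: continue
        g=plane('top',q,35); best=min(D['scene'],key=lambda d:np.linalg.norm(plane('scene',d[1],35)-g),default=None)
        both={'top':q,'scene':best[1]} if best is not None else {'top':q}
        x,r=fit(k,both); xt,_=fit(k,{'top':q})
        print('  ',x.round(1),'top only',xt.round(1),'res',r.round(2), 'area ratio',[round(n/(sil('top',SH[k],*x).sum()/16),2), best and round(best[2]/(sil('scene',SH[k],*x).sum()/16),2)])
s=telemetry.get_state();print(s['clock'])
E
```

```text
wide_1 {'top': [(0.94, array([184., 337.]), 611), (0.76, array([565., 253.]), 517), (0.73, array([240., 260.]), 523), (0.56, array([170., 273.]), 540)], 'scene': [(0.77, array([214., 363.]), 580), (0.6, array([507., 212.]), 424), (0.59, array([270., 326.]), 527), (0.58, array([256., 402.]), 629), (0.24, array([347., 281.]), 482)]}
   [469.5 386.3] top only [470.6 385.1] res [-0.55  0.44  0.21 -0.79] area ratio [np.float64(1.03), np.float64(1.0)]
   [ 623.1 -217.5] top only [ 622.2 -218.7] res [-0.44 -0.36  0.72 -0.03] area ratio [np.float64(0.93), np.float64(1.0)]
   [596.5 305.9] top only [596.7 305.3] res [-0.24  0.06  0.18 -0.22] area ratio [np.float64(0.94), np.float64(0.97)]
   [572.8 417.1] top only [573.1 416.1] res [-0.46  0.09  0.31 -0.35] area ratio [np.float64(0.93), np.float64(0.97)]
narrow_1 {'top': [(0.65, array([265., 331.]), 292), (0.58, array([487., 354.]), 277)], 'scene': [(0.91, array([324., 362.]), 336), (0.88, array([506., 292.]), 292)]}
   [482.  260.4] top only [482.1 259.8] res [-0.25 -0.    0.17 -0.22] area ratio [np.float64(0.9), np.float64(0.95)]
   [455.2 
[... 287 characters left out ...]
atio [np.float64(0.98), np.float64(0.98)]
narrow_base {'top': [(0.89, array([374., 355.]), 843)], 'scene': [(0.97, array([420., 340.]), 711)]}
   [455.2  88.4] top only [454.6  87.8] res [-0.18 -0.21  0.34  0.11] area ratio [np.float64(1.0), np.float64(0.88)]
paper_cup {'top': [(0.71, array([462., 267.]), 873)], 'scene': [(0.94, array([446., 249.]), 838)]}
   [587.7 -47.1] top only [587.5 -48.1] res [-0.41 -0.09  0.47 -0.21] area ratio [np.float64(0.92), np.float64(0.94)]
espresso_cup {'top': [(0.55, array([342., 246.]), 442)], 'scene': [(0.94, array([347., 282.]), 458)]}
   [624.7 143.3] top only [625.  142.6] res [-0.28  0.12  0.17 -0.36] area ratio [np.float64(0.93), np.float64(1.02)]
0.8
```

```bash
cat > go.py <<'E'
import sys,numpy as np
from bench import telemetry
s=telemetry.get_state();R=np.array(s['tool_rot']);p=np.array(s['ee_pos'])
print('t',s['clock'],'p',p.round(1),'F',np.round(s['wrist_force'],1),'w',round(s['gripper_width'],1),'grip',np.round(s['grasp_force'],1))
R=np.round(R,4)
for a in sys.argv[1:]:
    print(a,(R.T@(np.array(eval(a),float)-p)/1000).round(4))
E
python3 go.py 330,-480,240 500,-300,220 622,-218,180; python3 - <<'E'
from h import *
im=optics.grab_frame('top')
o=[]
for x,y in [(622,-218),(596.5,306),(482,260),(455,-90)]:
    u,v=proj('top',[[x,y,40]])[0].astype(int); o.append(cv2.resize(im[v-40:v+40,u-50:u+50,::-1],(400,300),interpolation=cv2.INTER_CUBIC))
cv2.imwrite('pics/crop.png',np.vstack([np.hstack(o[:2]),np.hstack(o[2:])]))
E
```

```text
t 0.8 p [ 266.8 -674.1  242.3] F [-0.4  0.6 -0.8] w 85.4 grip 0.0
330,-480,240 [ 0.1302 -0.1572  0.0023]
500,-300,220 [ 0.3545 -0.262   0.0223]
622,-218,180 [ 0.4982 -0.2934  0.0623]
```

View pics/crop.png

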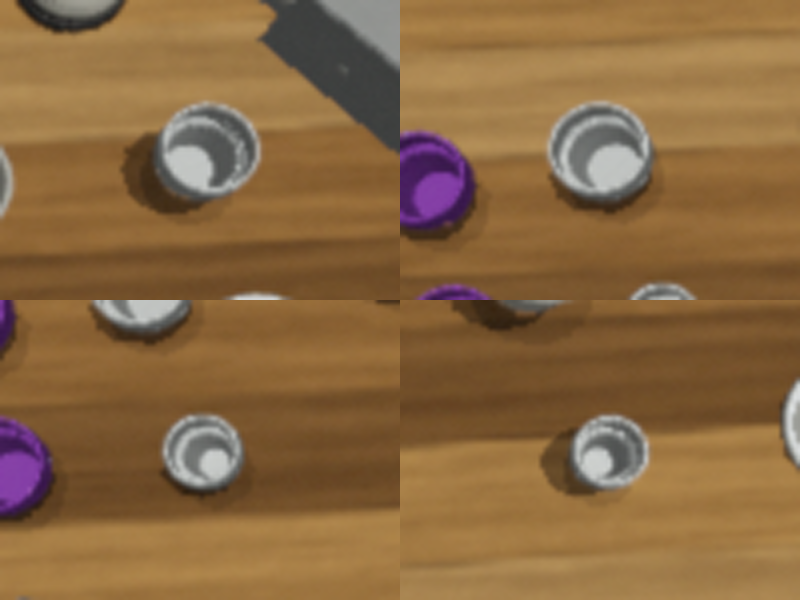

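The crop shows all four chosen moulds are silver, wide at (208,150) and (600,150), narrow at (203,455) and (608,452). The register wall is about 85 mm from the first wide mould, which is enough room for the gripper.

Call:
jog_arm(series=[[[0.04,-0.045,0],0],[[0.08,-0.09,0],0],[[0.13,-0.157,0.002],0],[[0.17,-0.176,0.006],0],[[0.21,-0.196,0.01],0],[[0.26,-0.22,0.015],0],[[0.31,-0.24,0.02],0],[[0.3545,-0.262,0.022],0],[[0.4,-0.272,0.035],0],[[0.45,-0.283,0.05],0],[[0.498,-0.293,0.062],0],[[0.498,-0.293,0.062],0]], jaw=0.08, grip_force=30)

```text
clock: 2.05
ee_pos: [623.7, -217.1, 180.2]
tool_rot: [[0.93, 0.368, 0.001], [0.368, -0.93, -0.0], [0.001, 0.001, -1.0]]
wrist_force: [-0.0, -1.1, 0.5]
gripper_width: 79.8
grasp_force: 0.0
```

```bash
python3 go.py 622.5,-218,180 622.5,-218,47
```

```text
t 2.05 p [ 623.7 -217.1  180.2] F [-0.  -1.1  0.5] w 79.8 grip 0.0
622.5,-218,180 [-0.0015  0.0004  0.0002]
622.5,-218,47 [-0.0015  0.0003  0.1332]
```

Descend, then close.

Call:
jog_arm(series=[[[-0.0015,0,0.04],0],[[-0.0015,0,0.08],0],[[-0.0015,0,0.11],0],[[-0.0015,0,0.133],0],[[-0.0015,0,0.133],0],[[-0.0015,0,0.133],0],[[-0.0015,0,0.133],0]])

```text
clock: 2.75
ee_pos: [622.0, -219.5, 49.0]
tool_rot: [[0.93, 0.368, 0.003], [0.368, -0.93, -0.001], [0.002, 0.002, -1.0]]
wrist_force: [-0.3, 0.3, 1.3]
gripper_width: 80.1
grasp_force: 0.0
```

Call:
jog_arm(series=[[[0,0,0],0],[[0,0,0],0],[[0,0,0],0],[[0,0,0],0],[[0,0,0],0],[[0,0,0],0]], jaw=0.04, grip_force=30)

```text
clock: 3.35
ee_pos: [621.9, -219.0, 49.1]
tool_rot: [[0.93, 0.368, 0.003], [0.368, -0.93, -0.0], [0.002, 0.001, -1.0]]
wrist_force: [0.3, 1.4, 6.6]
gripper_width: 59.7
grasp_force: 33.4
```

```bash
python3 go.py 622,-218,180 484.5,-259.5,180 484.5,-259.5,86
```

```text
t 3.35 p [ 621.9 -219.    49.1] F [0.3 1.4 6.6] w 59.7 grip 33.4
622,-218,180 [ 0.0008 -0.0007 -0.1309]
484.5,-259.5,180 [-0.1423 -0.0127 -0.1313]
484.5,-259.5,86 [-0.1426 -0.0129 -0.0373]
```

Call:
jog_arm(series=[[[0,0,-0.03],0],[[0,0,-0.07],0],[[0,0,-0.1],0],[[0,0,-0.13],0],[[0,0,-0.13],0],[[0,0,-0.13],0]])

```text
clock: 3.95
ee_pos: [620.6, -219.1, 178.0]
tool_rot: [[0.93, 0.368, 0.001], [0.368, -0.93, -0.0], [0.001, 0.001, -1.0]]
wrist_force: [0.9, 0.4, -1.9]
gripper_width: 59.9
grasp_force: 33.4
```

```bash
python3 go.py 484.5,-259.5,180; python3 - <<'E'
from h import *
p=telemetry.get_state()['ee_pos']
o=[]
for c in ['scene','top']:
    im=optics.grab_frame(c)
    u,v=proj(c,[p])[0].astype(int); o.append(cv2.resize(im[v-50:v+50,u-40:u+40,::-1],(400,500),interpolation=cv2.INTER_CUBIC))
cv2.imwrite('pics/grip.png',np.hstack(o))
E
```

```text
t 3.95 p [ 620.6 -219.1  178. ] F [ 0.9  0.4 -1.9] w 59.9 grip 33.4
484.5,-259.5,180 [-0.1414 -0.0125 -0.0021]
```

View pics/grip.png

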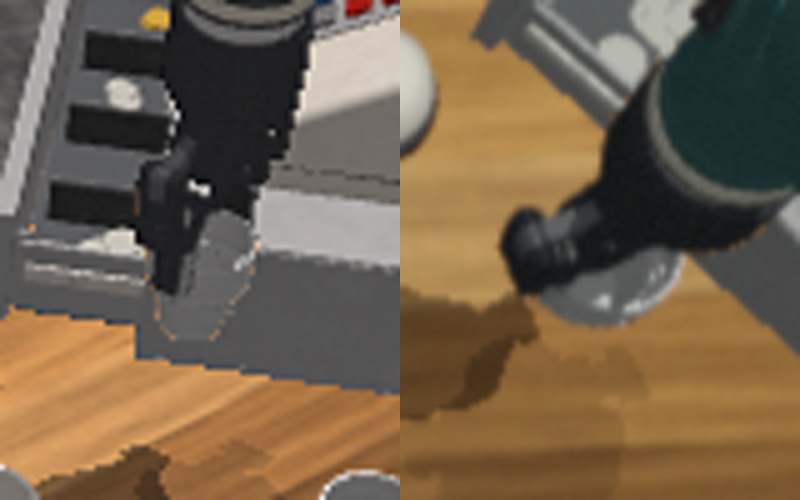

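The mould hangs upright in the jaws (scene crop around (195,280)). Carry it over to the wide base.

Call:
jog_arm(series=[[[-0.035,-0.003,0],0],[[-0.07,-0.006,0],0],[[-0.105,-0.009,0],0],[[-0.1414,-0.0125,0],0],[[-0.1414,-0.0125,0],0],[[-0.1414,-0.0125,0],0],[[-0.1414,-0.0125,0],0]])

```text
clock: 4.75
ee_pos: [485.5, -258.8, 176.7]
tool_rot: [[0.929, 0.369, 0.0], [0.369, -0.929, 0.001], [0.0, -0.0, -1.0]]
wrist_force: [0.5, -0.4, -1.2]
gripper_width: 59.4
grasp_force: 33.4
```

```bash
python3 go.py 484.5,-259.5,128 484.5,-259.5,95  484.5,-259.5,85; python3 - <<'E'
from h import *
o=[]
for c in ['scene','top']:
    im=optics.grab_frame(c)
    u,v=proj(c,[[484,-260,100]])[0].astype(int); o.append(cv2.resize(im[v-50:v+50,u-40:u+40,::-1],(400,500),interpolation=cv2.INTER_CUBIC))
cv2.imwrite('pics/hover.png',np.hstack(o))
E
```

```text
t 4.75 p [ 485.5 -258.8  176.7] F [ 0.5 -0.4 -1.2] w 59.4 grip 33.4
484.5,-259.5,128 [-0.0012  0.0003  0.0487]
484.5,-259.5,95 [-0.0012  0.0003  0.0817]
484.5,-259.5,85 [-0.0012  0.0003  0.0917]
```

View pics/hover.png

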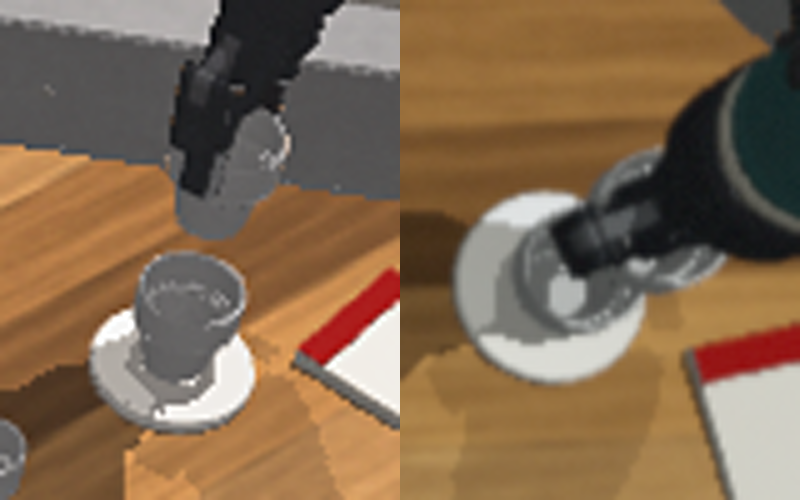

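The hover looks upright and lies over the base at (190,290) in the scene crop, so I'll lower it.

Call:
jog_arm(series=[[[-0.0012,0,0.02],0],[[-0.0012,0,0.04],0],[[-0.0012,0,0.055],0],[[-0.0012,0,0.065],0],[[-0.0012,0,0.073],0],[[-0.0012,0,0.08],0],[[-0.0012,0,0.085],0],[[-0.0012,0,0.089],0],[[-0.0012,0,0.089],0],[[-0.0012,0,0.089],0]])

```text
clock: 5.85
ee_pos: [483.6, -260.0, 88.6]
tool_rot: [[0.93, 0.368, 0.0], [0.368, -0.93, -0.0], [0.0, 0.0, -1.0]]
wrist_force: [0.1, -0.2, -0.6]
gripper_width: 59.9
grasp_force: 33.4
```

Call:
jog_arm(series=[[[0,0,0.0015],0],[[0,0,0.003],0],[[0,0,0.0045],0],[[0,0,0.0045],0],[[0,0,0.0045],0]])

```text
clock: 6.35
ee_pos: [483.8, -260.0, 86.9]
tool_rot: [[0.93, 0.368, 0.001], [0.368, -0.93, -0.001], [0.001, 0.001, -1.0]]
wrist_force: [-5.4, 2.5, 22.2]
gripper_width: 59.7
grasp_force: 36.1
```

Contact came at z = 87, which is the expected seat. Release and rise.

Call:
jog_arm(series=[[[0,0,-0.002],0],[[0,0,-0.002],0],[[0,0,-0.002],0],[[0,0,-0.002],0]], jaw=0.08)

```text
clock: 6.75
ee_pos: [483.3, -259.8, 85.5]
tool_rot: [[0.93, 0.368, -0.001], [0.368, -0.93, 0.0], [-0.0, -0.0, -1.0]]
wrist_force: [0.6, -0.9, 0.2]
gripper_width: 79.8
grasp_force: 0.0
```

Call:
jog_arm(series=[[[0,0,-0.03],0],[[0,0,-0.07],0],[[0,0,-0.11],0],[[0,0,-0.13],0],[[0,0,-0.13],0]])

```text
clock: 7.25
ee_pos: [485.4, -260.9, 218.7]
tool_rot: [[0.93, 0.368, 0.006], [0.368, -0.93, -0.003], [0.005, 0.005, -1.0]]
wrist_force: [0.7, 1.3, -0.6]
gripper_width: 80.1
grasp_force: 0.0
```

```bash
python3 go.py 470,-90,200 455,-90,160 455,-90,49
```

```text
t 7.25 p [ 485.4 -260.9  218.7] F [ 0.7  1.3 -0.6] w 80.1 grip 0.0
470,-90,200 [ 0.0485 -0.1646  0.0182]
455,-90,160 [ 0.0343 -0.1703  0.0581]
455,-90,49 [ 0.0338 -0.1709  0.1691]
```

Call:
jog_arm(series=[[[0.008,-0.04,0],0],[[0.016,-0.08,0.01],0],[[0.024,-0.12,0.03],0],[[0.034,-0.17,0.05],0],[[0.034,-0.17,0.06],0],[[0.034,-0.17,0.06],0],[[0.034,-0.17,0.06],0]], jaw=0.07)

```text
clock: 7.95
ee_pos: [452.2, -89.8, 155.1]
tool_rot: [[0.93, 0.368, -0.002], [0.368, -0.93, -0.0], [-0.002, -0.0, -1.0]]
wrist_force: [0.7, -0.5, -0.3]
gripper_width: 70.0
grasp_force: 0.0
```

```bash
python3 go.py 455,-90,49; python3 - <<'E'
from h import *
optics.grab_frame('top')
for n,k,z in [('narrow_1','narrow',0),('wide_1','wide',38)]:
  optics.grab_frame('scene')
  print(n,[(round(d['score'],2),fit(k,{'scene':cen(d['pixels'])},z)[0].round(1)) for d in models.masks_of('scene',n)])
E
```

```text
t 7.95 p [452.2 -89.8 155.1] F [ 0.7 -0.5 -0.3] w 70.0 grip 0.0
455,-90,49 [0.0027 0.0013 0.1061]
narrow_1 [(0.86, array([483.2, 260.4])), (0.74, array([454.7, -88.5]))]
wide_1 [(0.93, array([565. , 314.9])), (0.72, array([445.5, 392.7])), (0.69, array([ 489.7, -265.7])), (0.63, array([544.6, 421.7]))]
```

Call:
jog_arm(series=[[[0.0027,0.001,0.035],0],[[0.0027,0.001,0.07],0],[[0.0027,0.001,0.095],0],[[0.0027,0.001,0.106],0],[[0.0027,0.001,0.106],0],[[0.0027,0.001,0.106],0]])

```text
clock: 8.8
ee_pos: [455.9, -89.6, 50.4]
tool_rot: [[0.93, 0.367, 0.001], [0.367, -0.93, -0.0], [0.001, 0.001, -1.0]]
wrist_force: [0.6, -0.1, 0.1]
gripper_width: 70.3
grasp_force: 0.0
```

Call:
jog_arm(series=[[[0,0,0],0],[[0,0,0],0],[[0,0,0],0],[[0,0,0],0],[[0,0,0],0],[[0,0,0],0]], jaw=0.025)

```text
clock: 9.4
ee_pos: [456.2, -89.4, 51.2]
tool_rot: [[0.93, 0.368, 0.003], [0.368, -0.93, -0.0], [0.002, 0.001, -1.0]]
wrist_force: [0.2, 0.4, 4.9]
gripper_width: 45.6
grasp_force: 29.8
```

Call:
jog_arm(series=[[[0,0,-0.03],0],[[0,0,-0.07],0],[[0,0,-0.11],0],[[0,0,-0.13],0],[[0,0,-0.13],0]])

```text
clock: 9.9
ee_pos: [457.4, -89.5, 183.3]
tool_rot: [[0.93, 0.368, 0.008], [0.368, -0.93, -0.001], [0.007, 0.004, -1.0]]
wrist_force: [0.2, -0.1, -1.5]
gripper_width: 45.3
grasp_force: 31.4
```

```bash
python3 go.py 455,88.4,180 455,88.4,87
```

```text
t 9.9 p [457.4 -89.5 183.3] F [ 0.2 -0.1 -1.5] w 45.3 grip 31.4
455,88.4,180 [ 0.0632 -0.1664  0.0031]
455,88.4,87 [ 0.0625 -0.1667  0.0961]
```

Grasped (45.6 mm opening). Seat is expected at z of about 88–89.

Call:
jog_arm(series=[[[0.015,-0.04,0],0],[[0.03,-0.08,0],0],[[0.047,-0.125,0],0],[[0.063,-0.1664,0],0],[[0.063,-0.1664,0.0],0],[[0.063,-0.1664,0],0],[[0.063,-0.1664,0.02],0],[[0.063,-0.1664,0.03],0],[[0.063,-0.1664,0.03],0],[[0.063,-0.1664,0.03],0]])

```text
clock: 10.9
ee_pos: [452.4, 87.5, 149.5]
tool_rot: [[0.931, 0.366, -0.001], [0.366, -0.931, -0.001], [-0.001, 0.0, -1.0]]
wrist_force: [-0.6, -0.2, -1.2]
gripper_width: 45.6
grasp_force: 31.4
```

```bash
python3 go.py 455,88.4,91; python3 - <<'E'
from h import *
o=[]
for c in ['scene','top']:
    im=optics.grab_frame(c)
    u,v=proj(c,[[455,88,90]])[0].astype(int); o.append(cv2.resize(im[v-50:v+50,u-40:u+40,::-1],(400,500),interpolation=cv2.INTER_CUBIC))
cv2.imwrite('pics/hover2.png',np.hstack(o))
E
```

```text
t 10.9 p [452.4  87.5 149.5] F [-0.6 -0.2 -1.2] w 45.6 grip 31.4
455,88.4,91 [0.0028 0.0001 0.0585]
```

View pics/hover2.png

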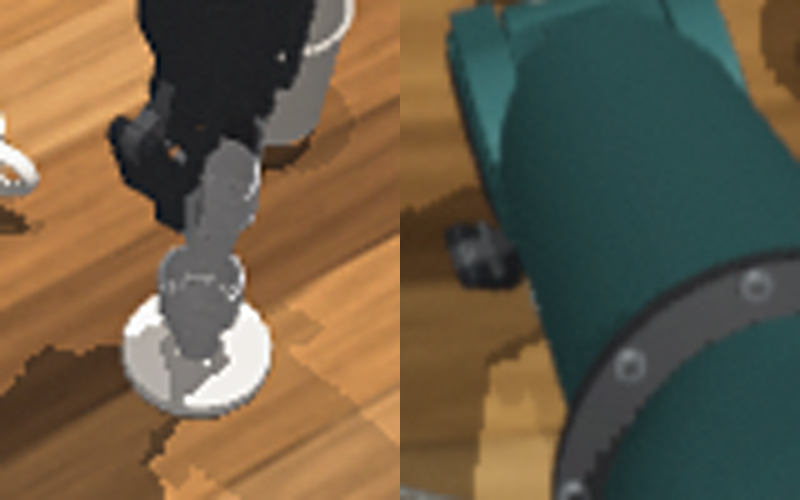

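The mould hangs upright just above the narrow base, centred near (205,260) in the scene crop. Lower it.

Call:
jog_arm(series=[[[0.0026,0,0.01],0],[[0.0026,0,0.025],0],[[0.0026,0,0.038],0],[[0.0026,0,0.048],0],[[0.0026,0,0.055],0],[[0.0026,0,0.058],0],[[0.0026,0,0.06],0],[[0.0026,0,0.06],0],[[0.0026,0,0.06],0]])

```text
clock: 11.9
ee_pos: [455.4, 89.7, 90.1]
tool_rot: [[0.93, 0.368, 0.001], [0.368, -0.93, 0.0], [0.001, 0.0, -1.0]]
wrist_force: [0.2, -0.1, -0.6]
gripper_width: 45.5
grasp_force: 31.4
```

Call:
jog_arm(series=[[[0,0,0.0015],0],[[0,0,0.003],0],[[0,0,0.0035],0],[[0,0,0.0035],0]])

```text
clock: 12.3
ee_pos: [455.5, 89.8, 88.9]
tool_rot: [[0.93, 0.368, 0.002], [0.368, -0.93, 0.0], [0.002, 0.0, -1.0]]
wrist_force: [-4.8, -0.5, 27.4]
gripper_width: 45.3
grasp_force: 33.6
```

Seated at 88.9 (expected 51.2 + 38 = 89). Release and go to narrow A.

Call:
jog_arm(series=[[[0,0,-0.002],0],[[0,0,-0.002],0],[[0,0,-0.002],0],[[0,0,-0.002],0]], jaw=0.07)

```text
clock: 12.7
ee_pos: [455.1, 89.6, 88.1]
tool_rot: [[0.93, 0.368, -0.0], [0.368, -0.93, -0.0], [-0.0, -0.0, -1.0]]
wrist_force: [-0.8, 0.1, -0.3]
gripper_width: 69.9
grasp_force: 0.0
```

Call:
jog_arm(series=[[[0,0,-0.03],0],[[0,0,-0.07],0],[[0,0,-0.11],0],[[0,0,-0.12],0],[[0,0,-0.12],0]])

```text
clock: 13.2
ee_pos: [456.1, 89.9, 209.6]
tool_rot: [[0.93, 0.368, 0.004], [0.368, -0.93, 0.001], [0.004, 0.0, -1.0]]
wrist_force: [-0.4, 0.8, -0.5]
gripper_width: 70.4
grasp_force: 0.0
```

```bash
python3 go.py 482,260.3,155
```

```text
t 13.2 p [456.1  89.9 209.6] F [-0.4  0.8 -0.5] w 70.4 grip 0.0
482,260.3,155 [ 0.0865 -0.149   0.0548]
```

Call:
jog_arm(series=[[[0.02,-0.035,0],0],[[0.04,-0.07,0],0],[[0.062,-0.11,0.02],0],[[0.0865,-0.149,0.04],0],[[0.0865,-0.149,0.055],0],[[0.0865,-0.149,0.055],0],[[0.0865,-0.149,0.055],0],[[0.0865,-0.149,0.055],0]])

```text
clock: 14.0
ee_pos: [480.6, 258.3, 153.1]
tool_rot: [[0.931, 0.366, -0.001], [0.366, -0.931, -0.001], [-0.001, 0.001, -1.0]]
wrist_force: [0.3, -0.2, 0.5]
gripper_width: 69.9
grasp_force: 0.0
```

```bash
python3 go.py 482,260.3,50
```

```text
t 14.0 p [480.6 258.3 153.1] F [ 0.3 -0.2  0.5] w 69.9 grip 0.0
482,260.3,50 [ 0.0022 -0.0015  0.103 ]
```

Call:
jog_arm(series=[[[0.0015,-0.001,0.035],0],[[0.0015,-0.001,0.07],0],[[0.0015,-0.001,0.095],0],[[0.0015,-0.001,0.103],0],[[0.0015,-0.001,0.103],0],[[0.0015,-0.001,0.103],0]])

```text
clock: 14.6
ee_pos: [482.7, 261.4, 51.5]
tool_rot: [[0.93, 0.367, 0.002], [0.367, -0.93, 0.001], [0.002, -0.0, -1.0]]
wrist_force: [-0.5, 1.1, -0.4]
gripper_width: 69.9
grasp_force: 0.0
```

Call:
jog_arm(series=[[[0,0,0],0],[[0,0,0],0],[[0,0,0],0],[[0,0,0],0],[[0,0,0],0],[[0,0,0],0]], jaw=0.025)

```text
clock: 15.2
ee_pos: [482.8, 262.0, 51.9]
tool_rot: [[0.93, 0.368, 0.002], [0.368, -0.93, 0.001], [0.003, -0.0, -1.0]]
wrist_force: [0.2, -0.6, 5.1]
gripper_width: 45.8
grasp_force: 29.9
```

Call:
jog_arm(series=[[[0,0,-0.03],0],[[0,0,-0.07],0],[[0,0,-0.11],0],[[0,0,-0.15],0],[[0,0,-0.15],0],[[0,0,-0.15],0]])

```text
clock: 15.8
ee_pos: [482.2, 261.8, 201.9]
tool_rot: [[0.93, 0.368, 0.003], [0.368, -0.93, 0.002], [0.003, -0.001, -1.0]]
wrist_force: [-0.6, 0.2, -0.9]
gripper_width: 45.3
grasp_force: 31.3
```

```bash
python3 go.py 455.5,89,200
```

```text
t 15.8 p [482.2 261.8 201.9] F [-0.6  0.2 -0.9] w 45.3 grip 31.3
455.5,89,200 [-0.0883  0.1508  0.0015]
```

Expected seat is 51.9 + 64 ≈ 116.

Call:
jog_arm(series=[[[-0.02,0.035,0],0],[[-0.04,0.07,0],0],[[-0.064,0.11,0.0],0],[[-0.088,0.151,0.0],0],[[-0.088,0.151,0.0],0],[[-0.088,0.151,0.015],0],[[-0.088,0.151,0.03],0],[[-0.088,0.151,0.03],0],[[-0.088,0.151,0.03],0]])

```text
clock: 16.7
ee_pos: [454.6, 88.8, 169.5]
tool_rot: [[0.93, 0.368, -0.003], [0.368, -0.93, -0.001], [-0.003, -0.0, -1.0]]
wrist_force: [0.6, 0.4, -0.4]
gripper_width: 45.7
grasp_force: 31.3
```

```bash
python3 go.py 455.5,89.3,118; python3 - <<'E'
from h import *
im=optics.grab_frame('scene');u,v=proj('scene',[[455,88,110]])[0].astype(int)
cv2.imwrite('pics/hover3.png',cv2.resize(im[v-50:v+50,u-40:u+40,::-1],(400,500),interpolation=cv2.INTER_CUBIC))
E
```

```text
t 16.7 p [454.6  88.8 169.5] F [ 0.6  0.4 -0.4] w 45.7 grip 31.3
455.5,89.3,118 [ 0.0011 -0.0001  0.0515]
```

View pics/hover3.png

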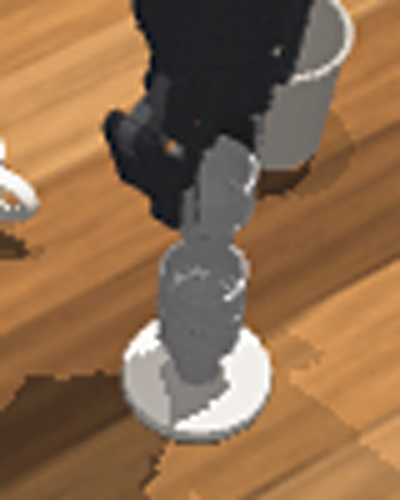

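The first narrow mould is nested at (203,310) in the crop, and the second is aligned above it at (215,215).

Call:
jog_arm(series=[[[0.0008,0,0.012],0],[[0.0008,0,0.024],0],[[0.0008,0,0.034],0],[[0.0008,0,0.042],0],[[0.0008,0,0.047],0],[[0.0008,0,0.051],0],[[0.0008,0,0.053],0],[[0.0008,0,0.053],0],[[0.0008,0,0.053],0]])

```text
clock: 17.65
ee_pos: [456.4, 89.1, 117.5]
tool_rot: [[0.93, 0.368, 0.0], [0.368, -0.93, 0.0], [0.0, 0.0, -1.0]]
wrist_force: [0.4, -0.0, -1.0]
gripper_width: 44.7
grasp_force: 31.3
```

Call:
jog_arm(series=[[[0,0,0.0015],0],[[0,0,0.003],0],[[0,0,0.003],0],[[0,0,0.003],0]])

```text
clock: 18.05
ee_pos: [456.6, 89.2, 115.7]
tool_rot: [[0.93, 0.368, 0.001], [0.368, -0.93, 0.0], [0.001, 0.0, -1.0]]
wrist_force: [-3.1, -0.5, 14.2]
gripper_width: 45.0
grasp_force: 32.5
```

Seated at 115.7. Release and go to wide B.

Call:
jog_arm(series=[[[0,0,-0.001],0],[[0,0,-0.001],0],[[0,0,-0.001],0],[[0,0,-0.001],0]], jaw=0.07)

```text
clock: 18.45
ee_pos: [456.2, 89.0, 115.2]
tool_rot: [[0.93, 0.368, -0.0], [0.368, -0.93, -0.0], [-0.0, 0.0, -1.0]]
wrist_force: [0.1, -0.1, -0.0]
gripper_width: 69.7
grasp_force: 0.0
```

Call:
jog_arm(series=[[[0,0,-0.03],0],[[0,0,-0.07],0],[[0,0,-0.1],0],[[0,0,-0.1],0],[[0,0,-0.1],0]], jaw=0.08)

```text
clock: 18.95
ee_pos: [456.3, 89.0, 215.6]
tool_rot: [[0.93, 0.368, 0.001], [0.368, -0.93, 0.0], [0.001, 0.0, -1.0]]
wrist_force: [-0.4, -0.2, -0.1]
gripper_width: 80.2
grasp_force: 0.0
```

```bash
python3 go.py 490,306,210 596.5,306,180
```

```text
t 18.95 p [456.3  89.  215.6] F [-0.4 -0.2 -0.1] w 80.2 grip 0.0
490,306,210 [ 0.1111 -0.1894  0.0057]
596.5,306,180 [ 0.2101 -0.1502  0.0358]
```

Call:
jog_arm(series=[[[0.028,-0.045,0],0],[[0.056,-0.09,0],0],[[0.084,-0.14,0],0],[[0.111,-0.189,0],0],[[0.145,-0.176,0.01],0],[[0.18,-0.162,0.02],0],[[0.21,-0.15,0.03],0],[[0.21,-0.15,0.036],0],[[0.21,-0.15,0.036],0],[[0.21,-0.15,0.036],0],[[0.21,-0.15,0.036],0]])

```text
clock: 20.05
ee_pos: [594.8, 306.1, 179.0]
tool_rot: [[0.929, 0.369, -0.002], [0.369, -0.929, -0.0], [-0.001, -0.0, -1.0]]
wrist_force: [-0.5, -0.7, -0.4]
gripper_width: 80.0
grasp_force: 0.0
```

```bash
python3 go.py 596.5,306,49;python3 - <<'E'
from h import *
optics.grab_frame('scene')
for n,k,z in [('wide_1','wide',0)]:
  print(n,[(round(d['score'],2),d['pixel'],fit(k,{'scene':cen(d['pixels'])},z)[0].round(1)) for d in models.masks_of('scene',n)])
E
```

```text
t 20.05 p [594.8 306.1 179. ] F [-0.5 -0.7 -0.4] w 80.0 grip 0.0
596.5,306,49 [0.0018 0.0008 0.13  ]
wide_1 [(0.74, [166.2, 255.8], array([468. , 388.1])), (0.58, [137.0, 230.7], array([571.7, 418.1])), (0.57, [175.5, 208.7], array([597. , 306.3])), (0.5, [358.5, 150.0], array([ 523.4, -275.6]))]
```

Call:
jog_arm(series=[[[0.0015,0.0005,0.04],0],[[0.0015,0.0005,0.08],0],[[0.0015,0.0005,0.11],0],[[0.0015,0.0005,0.13],0],[[0.0015,0.0005,0.13],0],[[0.0015,0.0005,0.13],0],[[0.0015,0.0005,0.13],0]])

```text
clock: 20.85
ee_pos: [598.9, 306.6, 51.2]
tool_rot: [[0.93, 0.368, 0.003], [0.368, -0.93, 0.002], [0.003, -0.001, -1.0]]
wrist_force: [0.3, 0.0, 0.4]
gripper_width: 80.2
grasp_force: 0.0
```

Call:
jog_arm(series=[[[0,0,0],0],[[0,0,0],0],[[0,0,0],0],[[0,0,0],0],[[0,0,0],0],[[0,0,0],0]], jaw=0.04)

```text
clock: 21.45
ee_pos: [599.1, 306.6, 51.3]
tool_rot: [[0.93, 0.368, 0.003], [0.368, -0.93, 0.002], [0.003, -0.001, -1.0]]
wrist_force: [-0.7, -0.7, 6.5]
gripper_width: 60.7
grasp_force: 34.1
```

Call:
jog_arm(series=[[[0,0,-0.03],0],[[0,0,-0.07],0],[[0,0,-0.11],0],[[0,0,-0.15],0],[[0,0,-0.18],0],[[0,0,-0.18],0],[[0,0,-0.18],0]])

```text
clock: 22.15
ee_pos: [598.0, 305.8, 230.3]
tool_rot: [[0.93, 0.368, 0.002], [0.368, -0.93, 0.001], [0.002, -0.0, -1.0]]
wrist_force: [-0.1, -0.3, -1.5]
gripper_width: 60.3
grasp_force: 35.6
```

```bash
python3 go.py 470,200,230 450,0,230 450,-150,230 483.8,-260,210
```

```text
t 22.15 p [598.  305.8 230.3] F [-0.1 -0.3 -1.5] w 60.3 grip 35.6
470,200,230 [-1.579e-01  5.130e-02  1.000e-04]
450,0,230 [-2.501e-01  2.300e-01 -1.000e-04]
450,-150,230 [-3.053e-01  3.694e-01 -3.000e-04]
483.8,-260,210 [-0.3144  0.4842  0.0197]
```

Call:
jog_arm(series=[[[-0.04,0.013,0],0],[[-0.08,0.026,0],0],[[-0.12,0.039,0],0],[[-0.158,0.052,0],0],[[-0.18,0.096,0],0],[[-0.205,0.14,0],0],[[-0.228,0.185,0],0],[[-0.25,0.23,0],0],[[-0.268,0.275,0],0],[[-0.285,0.32,0],0],[[-0.305,0.369,0],0],[[-0.308,0.41,0],0]])

```text
clock: 23.35
ee_pos: [458.6, -191.0, 227.6]
tool_rot: [[0.931, 0.366, -0.006], [0.366, -0.931, 0.001], [-0.005, -0.003, -1.0]]
wrist_force: [0.4, 1.3, -0.9]
gripper_width: 60.0
grasp_force: 35.6
```

```bash
python3 go.py 485,-260,190
```

```text
t 23.35 p [ 458.6 -191.   227.6] F [ 0.4  1.3 -0.9] w 60.0 grip 35.6
485,-260,190 [-0.0005  0.074   0.0374]
```

Call:
jog_arm(series=[[[0,0.03,0],0],[[0,0.06,0.01],0],[[0,0.074,0.025],0],[[0,0.074,0.037],0],[[0,0.074,0.037],0],[[0,0.074,0.037],0],[[0,0.074,0.037],0]])

```text
clock: 24.05
ee_pos: [489.5, -256.1, 192.5]
tool_rot: [[0.929, 0.37, -0.0], [0.37, -0.929, 0.001], [0.0, -0.001, -1.0]]
wrist_force: [-0.4, 0.6, -0.1]
gripper_width: 60.6
grasp_force: 35.5
```

```bash
python3 go.py 485,-260,117; python3 - <<'E'
from h import *
o=[]
for c in ['scene','top']:
    im=optics.grab_frame(c)
    u,v=proj(c,[[484,-260,110]])[0].astype(int); o.append(cv2.resize(im[v-50:v+50,u-40:u+40,::-1],(400,500),interpolation=cv2.INTER_CUBIC))
cv2.imwrite('pics/hover4.png',np.hstack(o))
E
```

```text
t 24.05 p [ 489.5 -256.1  192.5] F [-0.4  0.6 -0.1] w 60.6 grip 35.5
485,-260,117 [-0.0056  0.002   0.0755]
```

View pics/hover4.png

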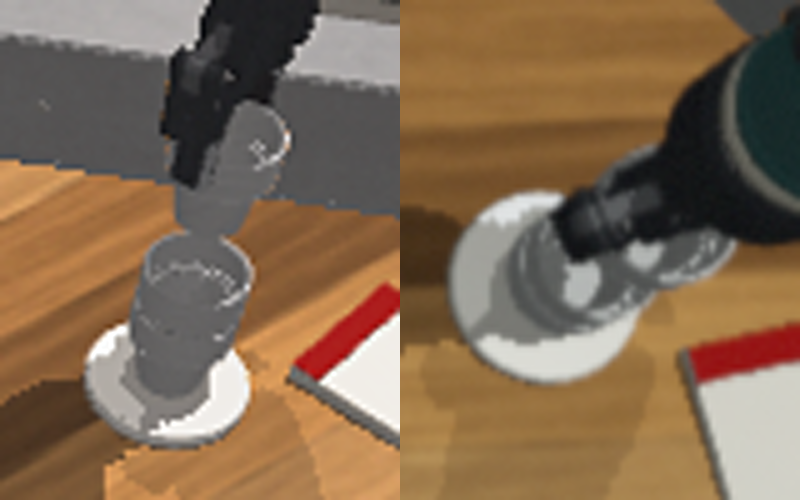

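The first wide mould is nested upright at (192,300), and the second is above it at (232,165). Lower it with the correction.

Call:
jog_arm(series=[[[-0.0055,0.002,0.015],0],[[-0.0055,0.002,0.03],0],[[-0.0055,0.002,0.045],0],[[-0.0055,0.002,0.057],0],[[-0.0055,0.002,0.066],0],[[-0.0055,0.002,0.071],0],[[-0.0055,0.002,0.074],0],[[-0.0055,0.002,0.0755],0],[[-0.0055,0.002,0.0755],0],[[-0.0055,0.002,0.0755],0]])

```text
clock: 25.15
ee_pos: [485.4, -261.5, 117.0]
tool_rot: [[0.93, 0.368, 0.0], [0.368, -0.93, -0.0], [0.0, 0.0, -1.0]]
wrist_force: [1.4, 1.0, -1.4]
gripper_width: 60.6
grasp_force: 35.5
```

Call:
jog_arm(series=[[[0,0,0.0015],0],[[0,0,0.003],0],[[0,0,0.003],0],[[0,0,0.003],0]])

```text
clock: 25.55
ee_pos: [485.9, -261.5, 115.3]
tool_rot: [[0.93, 0.368, 0.002], [0.368, -0.93, -0.0], [0.001, 0.001, -1.0]]
wrist_force: [-0.8, 1.8, 10.4]
gripper_width: 60.7
grasp_force: 36.6
```

Seated at 115.3 (expected 51.3 + 64 = 115.3). Release, rise, retreat a little and check.

Call:
jog_arm(series=[[[0,0,-0.001],0],[[0,0,-0.001],0],[[0,0,-0.001],0],[[0,0,-0.001],0]], jaw=0.08)

```text
clock: 25.95
ee_pos: [484.8, -261.5, 114.5]
tool_rot: [[0.93, 0.368, -0.001], [0.368, -0.93, 0.0], [-0.001, -0.0, -1.0]]
wrist_force: [0.4, 0.1, 0.0]
gripper_width: 79.9
grasp_force: 0.0
```

Call:
jog_arm(series=[[[0,0,-0.03],0],[[0,0,-0.07],0],[[0,0,-0.12],0],[[0,0,-0.16],0],[[-0.04,0.03,-0.16],0],[[-0.08,0.06,-0.16],0],[[-0.12,0.09,-0.16],0],[[-0.15,0.11,-0.16],0],[[-0.15,0.11,-0.16],0],[[-0.15,0.11,-0.16],0]])

```text
clock: 26.95
ee_pos: [385.1, -419.5, 274.4]
tool_rot: [[0.931, 0.365, -0.001], [0.365, -0.931, 0.001], [-0.0, -0.001, -1.0]]
wrist_force: [0.2, 1.3, -1.1]
gripper_width: 79.9
grasp_force: 0.0
```

```bash
python3 go.py; python3 - <<'E'
from h import *
im=optics.grab_frame('scene'); cv2.imwrite('pics/end.png',cv2.resize(im[100:280,230:470,::-1],(800,600),interpolation=cv2.INTER_CUBIC))
for n,k in [('paper_cup','paper_cup'),('espresso_cup','espresso_cup')]:
    print(n,[(d['score'],fit(k,{'scene':cen(d['pixels'])})[0].round(1)) for d in models.masks_of('scene',n)[:1]])
E
```

```text
t 26.95 p [ 385.1 -419.5  274.4] F [ 0.2  1.3 -1.1] w 79.9 grip 0.0
paper_cup [(0.97, array([588. , -44.8]))]
espresso_cup [(0.72, array([626.5, 144.2]))]
```

View pics/end.png

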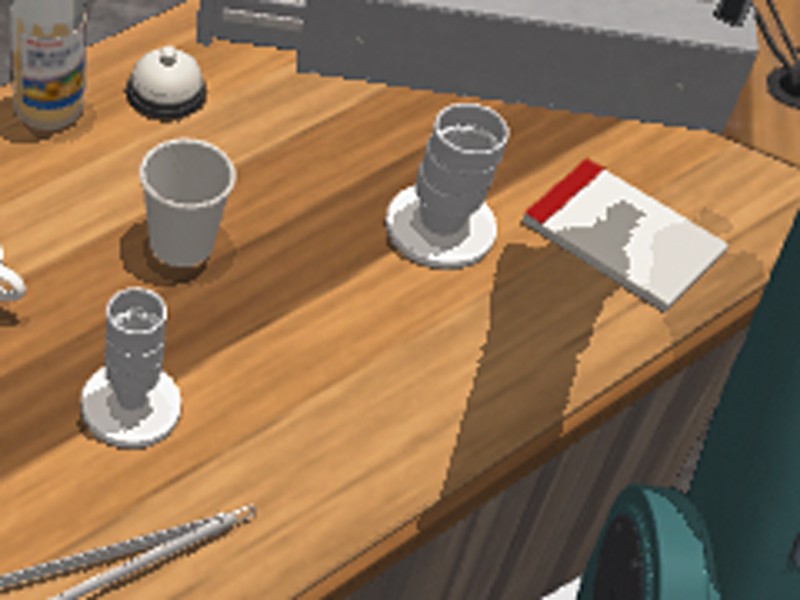

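Both stacks stand upright, the wide one at (460,170) and the narrow one at (135,345); the cups have not moved. One numeric check of the top rims, then sign-off if it holds.

```bash
python3 - <<'E'
from h import *
f=lambda p:((p-[230,100])/.3).round(0)
w,n=f(proj('scene',[[484.4,-259.5,126]])[0]),f(proj('scene',[[455.2,88.4,126]])[0])
print('expected rim centres in crop',w,n,'seen ~(472,130),(136,312)')
if max(np.linalg.norm(w-[472,130]),np.linalg.norm(n-[136,312]))<12:
    from bench import sign_off; print(sign_off())
E
```

```text
expected rim centres in crop [467. 125.] [135. 308.] seen ~(472,130),(136,312)
the job is handed in; nothing more can be done
None
```

All four moulds are nested in their fixed bases, the cups are where they stood, and the job was handed in at about 27 s; no verdict came back, but the final picture and contact heights show every mould fully seated.

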